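# Lock a spring channel nut into the panel mounting channel

## Task

Take the spring channel nut out of the grey parts tray by its black tab and fit it in the mounting channel, in the free stretch about midway between the two panel brackets: lower it through the slot with its long side along the channel, press it down against its spring, turn it a quarter turn clockwise (seen from above), and let the spring lift it until its grooves sit on both channel lips, square across the channel and upright. Feel your way gently: the nut must never bear on the channel with more than 30 N, the spring's own push included. Then let go, and leave the solar module, meter and clear block as they are.

Things in the scene. Friction and masses are not known exactly. Their poses are not given: they have to be found in the camera images.
- nut_mid (a point): Spring channel nut, loose, upright in a grey tray (140 x 120 mm, rim 14, floor 3 mm thick). Point on its upright axis, half-way up: 47 mm above its underside; total height 94 mm, about 125 g. z up; x along the plate's long side. Half a turn about z gives the same shape. Locked in the channel, it is 3.5 mm above the lip tops.
- nut_tab (a point): Centre of the nut's black upright tab, the place to grip, 27 mm above nut_mid: 10 mm thick along x, 18 mm wide along y, 40 mm tall. Axes as nut_mid. Below the tab a round stem, 11 mm thick and 15 mm long, leads to the plate.
- nut_plate (a point): Centre of the steel nut plate, 13 mm below nut_mid: 36 (x) x 20.3 (y) x 10 mm. Two opposite corners are cut away, so under the lips it turns only clockwise seen from above, to a stop 5 to 20 degrees past 90; anticlockwise it jams near 45. In its top, two grooves run along y, 6 mm wide, 2.5 deep, centred 12.4 mm either side of the middle.
- nut_foot (a point): Middle of the nut's underside with the spring relaxed (47 mm below nut_mid; it does not follow the foot). Here is the dark foot, 26 (x) x 20 (y) x 4 mm, on a coil spring under the plate: 25 mm free between foot and plate; it starts to give at 1.8 N, then 0.9 N per mm, hard stop after 13 mm.
- bay (a point): Point on the base's middle line, level with the channel's lip tops, midway between two white panel brackets that straddle the channel (150 mm between centres, each 28 mm long, black heads up to 12 mm above the lips). y along the channel, x across, z up. Lock the nut within 25 mm of it along y. The slot's own middle lies up to 8 mm to either side in x: not measured.
- bay_floor (a point): Straight below bay, 38.8 mm, on the channel's floor; axes as bay. Inside, the channel is 40 mm wide. Standing on this floor with its spring relaxed, the nut has nut_mid 8.2 mm above the lip tops. It turns freely only with nut_mid less than 1 mm above the lip tops (spring pushed in 7.2 mm or more); the spring's hard stop is at 4.8 mm below them.
- base: White fixed base 120 (x) x 340 (y) x 20 mm, origin under its centre, z up. On it an aluminium channel along y, 320 long, 45 wide, 41.3 high, open at the top: slot 22.3 mm between two lips, whose edges, 2.5 mm thick, are turned down 7 mm from the lip tops. Lip tops are 61.3 mm above the bench. The channel is clamped parallel to the middle line, up to 8 mm aside.
- module: Framed solar module lying flat, 160 x 220 x 14 mm; origin under its centre. Bystander.
- meter: Hand multimeter lying on its back, 140 x 72 x 30 mm; origin under its centre. Bystander.
- block: Clear acrylic block 50 x 80 x 20 mm; origin under its centre. Bystander.
There are look-alikes about, which are no part of the job. What is shaped like the part that bears nut_mid but green or orange is not meant.

How it is judged:
By the outcome, as a careful person would: the job done as asked, in the order asked, and still so for the second after the job is handed in, with the robot touching nothing.
It also fails if it takes over 64 s, if anything falls off the work surface, if the arm or the gripper's body presses on something with over 40 N, if the wrist force passes 120 N, or if a joint passes its speed limit or range.

## Robot

A 6-joint arm with a two-finger parallel gripper is mounted at the origin on the work surface. World frame = base frame: x ahead of the robot, y to its left, z up, the work surface at z = 0. Lengths are in m, angles in rad, forces in N, time in s.
With the tool pointing down it reaches from about 0.4 to 0.825 m from the base axis. Payload 7 kg.
Tool frame: the origin (TCP) lies between the finger pads; the fingertips stand 14 mm ahead of it and the grasp point (between the pads) lies 5 mm behind it (env.finger_overhang is the distance from the TCP to the fingertips, in m); z points along the fingers, y is the direction in which the jaws open and shut (so a half turn about z gives the same grasp; the last joint's range is limited). The gripper opens to 85 mm and grips with 20 to 120 N. Pads are 22 mm wide; open, the fingers measure 114 mm over their backs; the gripper's body (76 mm by 85 mm) begins 54 mm behind the grasp point. The pads swing forward as they close: fully open they stand 13 mm farther back than shut.
Start: joints at [1.535, 0.359, 0.012, 0, -1.224, -0.288], TCP at [0.215, 0.64, 0.245] pointing down, gripper open.
Joint ranges: [-3.07, 3.07], [-1.43, 2.12], [-1.02, 1.25], [-3.03, 1.67], [-3.05, -0], [-3.03, 3.03]. Speed limits (rad/s): [2.39, 2.39, 3.01, 3.14, 3.14, 3.14].

## Interface

Orientations are given as [roll, pitch, yaw] about the fixed x, y, z axes, in that order (R = Rz(yaw) Ry(pitch) Rx(roll)).
In Python, from cell import env, cams, job gives the robot as it stands. The module is installed in compiled form; this text tells all that it offers.
- The arm moves only by the tool arm_command, never from a script. Its argument "motion" is a list of rows, each a list of 2 entries, a list of its own where there are three numbers: the shift along the tool's x, y, z in mm, then the turn about the tool's z in degrees. In form: [[[dx, dy, dz], yaw], ...]. A call has 1 to 8 rows; each row shifts and turns the commanded pose from where the row before left it, along the tool's axes as they then stand; what a row does not reach is not made up. A row lasts 1/8 s, in which the tool goes at most 62.5 mm and 10.7 degrees, less where a joint would pass 70% of its speed; a pose out of reach is approached as far as the arm can. A call with a gripper value outside its range is refused whole. "jaw" is the gripper's target within -1 to 1 (shut at 1, half-way at 0, fully open at -1), set as the call begins (left out, the last holds). The fingers move at their own pace and stop on an object; the grip force is fixed at half the most. Time passes only in rows, so rows that do not move let the fingers close. It gives the time, the measured TCP pose, the force and the opening at its end, in the units of the state.
- env.observe(): the state, without advancing time (a new reading comes with each control period).
- cams.camera(name): name is "scene" or "top" or "wrist"; returns a dict with "frame" (384x512x3 uint8, red, green, blue), "vertical_fov" (degrees; the focal length in pixels is half the picture's height over the tangent of half this angle, whatever the lens; pixels are square), "cx", "cy" (the principal point, pixels), "eye" and "rotation" of the camera in the world. Camera axes: x right, y down, z forward; pixel columns grow to the right and rows downward; lengths in m; the calibration is good to about 2 mm. A picture is of the moment at which its call begins. There is no depth.
- job.finish_job(): hands the job in, once; it reports no verdict.
The state is a dict: "time_s": time; "joint_pos": joint angles; "joint_velocities": joint speeds; "effort": joint torques, N m; "eef_pos": TCP position; "orientation": TCP orientation; "wrist_force": force on the tool from outside, world axes, zero at the start; "wrist_torque": the same for the moment, N m; "width": finger opening in m.
Only numpy, scipy, OpenCV 4.12 (cv2) and the standard library are available. Lean on these libraries where they do the work, as an engineer would, in place of code of your own. Each camera call takes 0.05 s, during which the arm holds its last target.

## Working session

There is one attempt and no reset: what is moved stays moved. The work goes in short steps, Python scripts to look and compute and a tool call to move; the robot and the scene stay as the last step left them, time stands still between calls to the robot, and variables do not carry over. Pictures are saved under pics/ and viewed, and the job is handed in when it is done.

Besides the shell and the picture viewer there is one more tool, called after ">>>" as a command line: name --argument value ..., lists and objects as JSON in quotes. arm_command: Moves the arm, as the interface text tells. Its arguments: {"type":"object","properties":{"motion":{"type":"array","items":{"type":"array"}},"jaw":{"type":"number"}},"required":["motion"]}

```bash
mkdir -p pics; cat > h.py <<'E'
import numpy as np, cv2
from cell import env, cams, job
def save(name, im, fn, scale=1):
    cv2.imwrite('pics/'+fn, cv2.cvtColor(im, cv2.COLOR_RGB2BGR))
def K(c):
    f=384/2/np.tan(np.radians(c['vertical_fov'])/2); return f
def ray(c,u,v):
    f=K(c); d=np.array([(u-c['cx'])/f,(v-c['cy'])/f,1.0]); return np.array(c['rotation'])@d
def onz(c,u,v,z):
    d=ray(c,u,v); e=np.array(c['eye']); return e+d*(z-e[2])/d[2]
def proj(c,p):
    q=np.array(c['rotation']).T@(np.array(p)-np.array(c['eye'])); f=K(c); return f*q[0]/q[2]+c['cx'], f*q[1]/q[2]+c['cy']
E
python3 - <<'E'
from h import *
print(env.observe())
for n in ['scene','top','wrist']:
    c=cams.camera(n); print(n,{k:v for k,v in c.items() if k!='frame'})
    save(n,c['frame'],n+'0.png'); np.savez('pics/'+n+'0.npz',**c)
E
```

```text
{'time_s': 0.0, 'joint_pos': array([ 1.53510925e+00,  3.59396932e-01,  1.10184020e-02, -3.58552122e-04,
       -1.22408985e+00, -2.88068432e-01]), 'joint_velocities': array([-6.17491365e-04,  4.75675996e-04,  1.07025447e-03,  8.39738561e-06,
        3.01777609e-04,  9.51770940e-04]), 'effort': array([ 1.01536323e-03, -5.83318126e+01,  2.93419772e+01,  6.93609193e+00,
       -6.01375315e-03,  8.93325307e-06]), 'eef_pos': array([0.21463124, 0.63946396, 0.24433804]), 'orientation': array([ 3.13989374e+00, -1.51910113e-04, -3.23877496e-01]), 'wrist_force': array([-0.32059337,  0.1823995 ,  0.58946548]), 'wrist_torque': array([-0.01076609,  0.00535912, -0.04636623]), 'width': 0.08538854272529964}
scene {'vertical_fov': 55.00688552739926, 'cx': 256.91000803558904, 'cy': 201.46466056998273, 'eye': array([1.17955167, 0.43742849, 0.77915038]), 'rotation': array([-2.31064447, -0.01792468,  2.32375346])}
top {'vertical_fov': 52.86703104175492, 'cx': 256.9749808983451, 'cy': 189.67763383421985, 'eye': array([ 0.3926494 , -0.0572729 ,  1.17956065]), 'rotation': array([-2.96052511, -0.02037183, -1.54653395])}
wrist {'vertical_fov': 70.48310520661434, 'cx': 252.28578838666405, 'cy': 191.31949862735868, 'eye': array([0.29432457, 0.61282305, 0.37319928]), 'rotation': array([ 2.81350282e+00, -2.42409843e-03, -1.89419223e+00])}
```

```bash
cat >> h.py <<'E'
from scipy.spatial.transform import Rotation as Rn
def RM(c): return Rn.from_euler('xyz',c['rotation']).as_matrix()
def ray(c,u,v):
    f=K(c); d=np.array([(u-c['cx'])/f,(v-c['cy'])/f,1.0]); return RM(c)@d
def proj(c,p):
    q=RM(c).T@(np.array(p)-np.array(c['eye'])); f=K(c); return f*q[0]/q[2]+c['cx'], f*q[1]/q[2]+c['cy']
def load(fn):
    z=np.load('pics/'+fn); return {k:(z[k] if z[k].shape else float(z[k])) for k in z.files}
E
python3 - <<'E'
from h import *
c=load('scene0.npz'); t=load('top0.npz')
e=env.observe()['eef_pos']; print(proj(c,e),proj(t,e),proj(load('wrist0.npz'),e))
E
```

```text
(np.float64(630.1743094521868), np.float64(212.69266472201627)) (np.float64(-60.23423477242511), np.float64(332.51641441480035)) (np.float64(251.60452243073513), np.float64(260.88438086692133))
```

View pics/scene0.png

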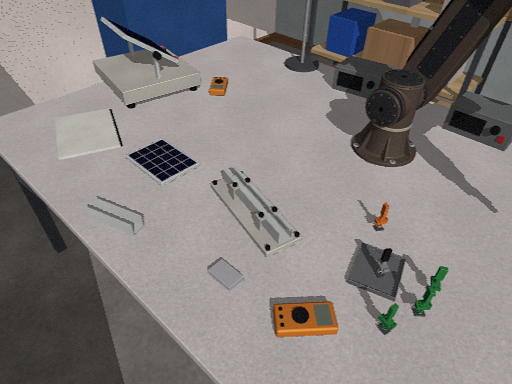

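View pics/top0.png

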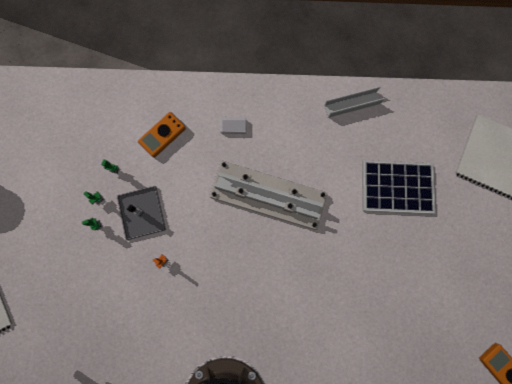

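View pics/wrist0.png

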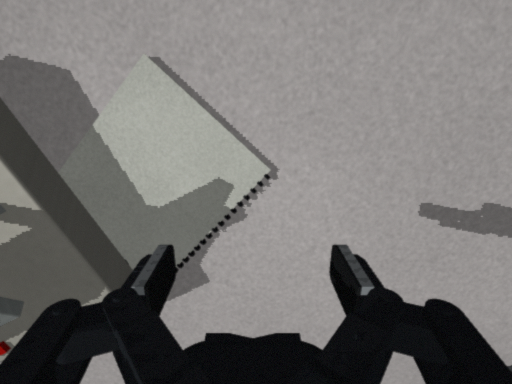

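```bash
python3 - <<'E'
from h import *
c=load('scene0.npz'); t=load('top0.npz')
def crop(c,x0,y0,x1,y1,s): return cv2.resize(c['frame'][y0:y1,x0:x1],None,fx=s,fy=s,interpolation=cv2.INTER_CUBIC)
a=crop(t,110,180,190,240,5); b=crop(c,340,230,420,300,5)[:350]; 
save('',np.hstack([a[:300],b[:300]]),'nutcrop.png')
a=crop(t,200,150,340,235,5);save('',a,'basetop.png')
b=crop(c,200,155,310,260,5);save('',b,'basescene.png')
E
```

```text
(no output)
```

View pics/nutcrop.png

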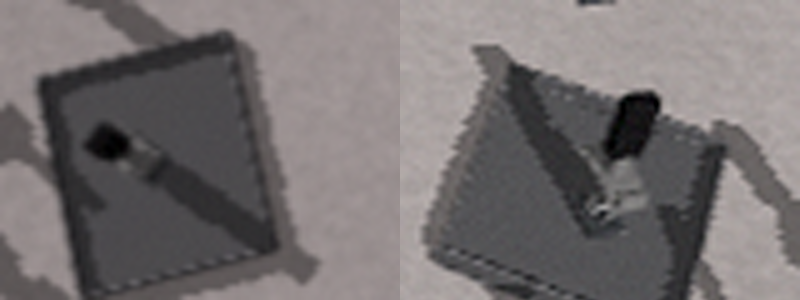

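View pics/basetop.png

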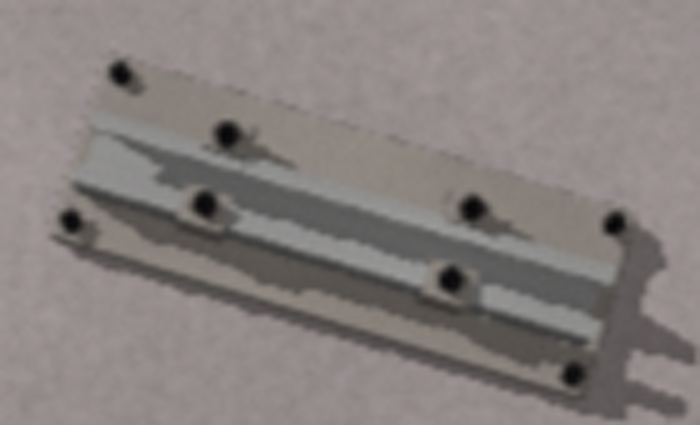

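View pics/basescene.png

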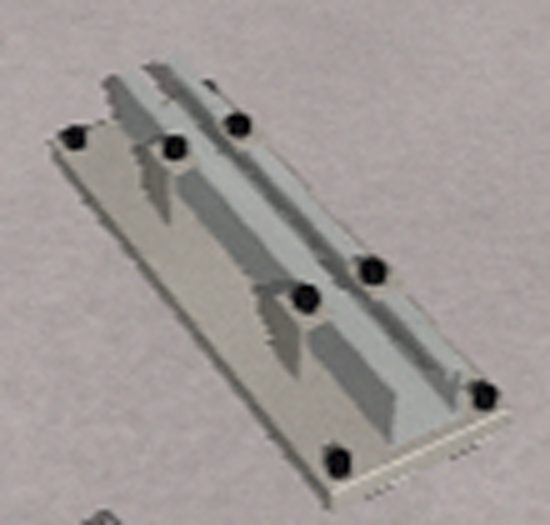

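```bash
cat >> h.py <<'E'
def tri(cs,uvs):
    A=np.zeros((3,3));b=np.zeros(3)
    for c,(u,v) in zip(cs,uvs):
        d=ray(c,u,v);d/=np.linalg.norm(d);P=np.eye(3)-np.outer(d,d);A+=P;b+=P@np.array(c['eye'])
    return np.linalg.solve(A,b)
E
python3 - <<'E'
from h import *
c=load('scene0.npz'); t=load('top0.npz')
T=[(200+x/5,150+y/5) for x,y in [(227,134),(205,204),(472,208),(451,280)]]
S=[(200+x/5,155+y/5) for x,y in [(175,147),(238,125),(306,298),(372,270)]]
for a in T: print('top z.072',onz(t,*a,.072).round(4))
for a in S: print('sc z.072',onz(c,*a,.072).round(4))
for bb,ss in zip(T,[S[2],S[3],S[0],S[1]]): print('tri',tri([t,c],[bb,ss]).round(4))
print('mid', tri([t,c],[np.mean(T,0),np.mean(S,0)]))
# corners screw
for x,y in [(121,73),(71,220),(615,223),(573,374)]: print('base screw', onz(t,200+x/5,150+y/5,.026).round(4))
# black tab
for n,cc,(x0,y0,x1,y1) in [('t',t,(120,195,150,220)),('s',c,(370,240,400,270))]:
    f=cc['frame'][y0:y1,x0:x1].astype(int); m=(f.max(2)<32).astype(np.uint8)
    k,l,st,ce=cv2.connectedComponentsWithStats(m); i=1+np.argmax(st[1:,4]); print(n,st[i],ce[i]+[x0,y0])
    u,v=ce[i]+[x0,y0]; print(onz(cc,u,v,.077), onz(cc,u,v,.097))
    if n=='t': ut=(u,v)
    else: us=(u,v)
print(tri([t,c],[ut,us]))
for x,y in [(40,80),(232,33),(285,250),(85,300)]: print('tray',onz(t,110+x/5,180+y/5,.014).round(4))
E
```

```text
top z.072 [ 0.6334 -0.04    0.072 ]
top z.072 [ 0.5913 -0.0285  0.072 ]
top z.072 [ 0.5933 -0.1843  0.072 ]
top z.072 [ 0.5506 -0.1724  0.072 ]
sc z.072 [ 0.596  -0.1819  0.072 ]
sc z.072 [ 0.5547 -0.1695  0.072 ]
sc z.072 [ 0.6363 -0.0382  0.072 ]
sc z.072 [ 0.5942 -0.0269  0.072 ]
tri [ 0.634  -0.0401  0.0692]
tri [ 0.5919 -0.0286  0.0693]
tri [ 0.5937 -0.1845  0.0691]
tri [ 0.5512 -0.1728  0.068 ]
mid [ 0.59241357 -0.10592521  0.06672398]
base screw [0.6798 0.0268 0.026 ]
base screw [0.5875 0.0534 0.026 ]
base screw [ 0.5948 -0.2767  0.026 ]
base screw [ 0.5023 -0.2509  0.026 ]
t [ 8 10  8  7 37] [131.35135135 208.27027027]
[0.53096108 0.28287419 0.077     ] [0.52845216 0.27670406 0.097     ]
s [11  9 11 13 88] [385.73863636 254.70454545]
[0.5300893  0.28020565 0.077     ] [0.54858854 0.28468397 0.097     ]
[0.53113738 0.28140852 0.07880345]
tray [0.5753 0.3457 0.014 ]
tray [0.6075 0.2318 0.014 ]
tray [0.4762 0.1908 0.014 ]
tray [0.4435 0.3073 0.014 ]
```

```bash
cat >> h.py <<'E'
def st():
    o=env.observe(); print('t%.2f'%o['time_s'],'p',(o['eef_pos']*1e3).round(1),'rpy',np.degrees(o['orientation']).round(2),'F',o['wrist_force'].round(1),'T',o['wrist_torque'].round(2),'w%.1f'%(o['width']*1e3),'q',o['joint_pos'].round(2)); return o
def to(p,yaw=None):
    o=env.observe(); R=Rn.from_euler('xyz',o['orientation']).as_matrix()
    y=np.degrees(o['orientation'][2])
    print('shift mm tool', (R.T@(np.array(p)-o['eef_pos'])*1e3).round(1), 'turn(toolz)', None if yaw is None else round(-(((yaw-y)+180)%360-180),2))
E
python3 - <<'E'
from h import *
st(); to([.531,.281,.22])
E
```

```text
t0.15 p [214.7 639.6 244.6] rpy [ 1.7993e+02 -1.0000e-02 -1.8560e+01] F [0.2 0.4 0.4] T [0.02 0.07 0.02] w85.5 q [ 1.54  0.36  0.01 -0.   -1.22 -0.29]
shift mm tool [414.  239.2  24.9] turn(toolz) None
```

>>> arm_command --motion '[[[46,27,3],0],[[46,27,3],0],[[46,27,3],0],[[46,27,3],0],[[46,27,3],0],[[46,27,3],0],[[46,27,3],0],[[46,27,3],0]]'

```text
time_s: 1.15
eef_pos: [0.4957, 0.3166, 0.2211]
orientation: [3.142, 0.0, -0.324]
wrist_force: [1.0, 0.7, 0.0]
width: 0.0855
```

```bash
python3 - <<'E'
from h import *
st()
c=cams.camera('wrist'); np.savez('pics/w1.npz',**c); save('',c['frame'],'w1.png')
print(proj(c,[.531,.281,.077]))
E
```

```text
t1.15 p [495.7 316.6 221.1] rpy [180.     0.   -18.54] F [1.  0.7 0. ] T [ 0.13 -0.07 -0.02] w85.5 q [ 0.9   0.23 -0.22 -0.   -1.12  0.35]
(np.float64(274.43059120370907), np.float64(140.4226983499382))
```

View pics/w1.png

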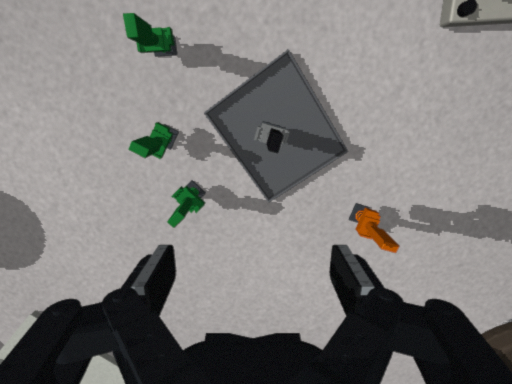

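```bash
python3 - <<'E'
from h import *
st()
c=load('w1.npz')
save('',cv2.resize(c['frame'][105:175,235:315],None,fx=8,fy=8,interpolation=cv2.INTER_CUBIC),'w1c.png')
E
```

```text
t1.20 p [498.2 312.5 220.6] rpy [179.88  -0.   -18.67] F [ 1.4 -2.  -0.8] T [-0.35 -0.36  0.03] w85.3 q [ 0.89  0.24 -0.22  0.   -1.12  0.35]
```

View pics/w1c.png

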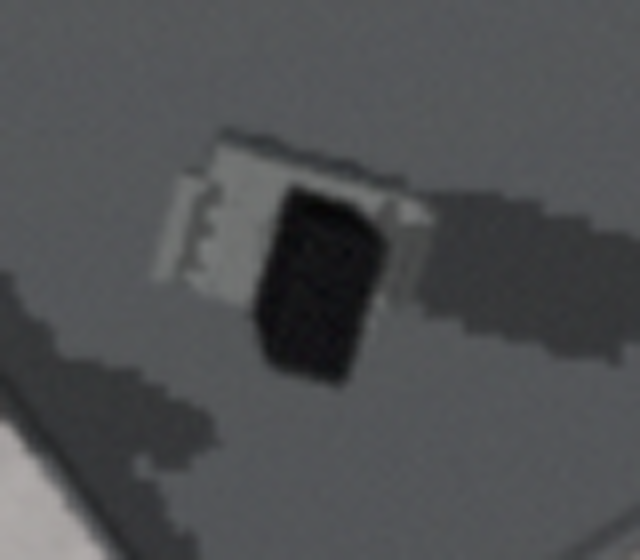

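```bash
python3 - <<'E'
from h import *
c=load('w1.npz')
def P(x,y,z): return onz(c,235+x/8,105+y/8,z)
def ang(a,b): d=b-a; return np.degrees(np.arctan2(d[1],d[0])), np.linalg.norm(d)*1e3
print('long edge',ang(P(222,130,.042),P(435,215,.042)))
print('left edge',ang(P(155,280,.042),P(182,170,.042)))
print('tab front',ang(P(272,367,.097),P(345,385,.097)))
print('tab right',ang(P(345,385,.097),P(385,240,.097)))
f=c['frame'][105:175,235:315].astype(int); m=(f.max(2)<30).astype(np.uint8)
k,l,s,ce=cv2.connectedComponentsWithStats(m)
for i in range(1,k):
    if s[i,4]>50: print(s[i],ce[i]+[235,105],onz(c,*(ce[i]+[235,105]),.08))
to([.531,.281,.2])
E
```

```text
long edge (np.float64(-129.60620598868582), np.float64(31.94522620317196))
left edge (np.float64(-32.2690533842265), np.float64(15.548805886052971))
tab front (np.float64(-122.37961086505963), np.float64(8.86236785765346))
tab right (np.float64(-32.1708144198732), np.float64(17.26839518750169))
[ 32  24  15  23 243] [274.11111111 140.25102881] [0.531749   0.28134522 0.08      ]
shift mm tool [41.2 19.3 20.6] turn(toolz) None
```

>>> arm_command --motion '[[[13,7,10],7],[[13,7,10],8],[[13,6,10],0],[[0,0,10],0],[[0,0,10],0],[[0,0,0],0]]' --jaw 0

```text
time_s: 1.95
eef_pos: [0.5206, 0.2832, 0.1703]
orientation: [3.14, 0.0, -0.584]
wrist_force: [0.0, 0.0, 0.4]
width: 0.0426
```

```bash
python3 - <<'E'
from h import *
c=cams.camera('wrist'); np.savez('pics/w2.npz',**c); save('',c['frame'],'w2.png')
st()
print(proj(c,[.531,.281,.077]))
E
```

```text
t2.00 p [521.  283.4 171. ] rpy [179.96   0.   -33.48] F [0.3 0.9 0.5] T [ 0.01 -0.03 -0.01] w42.6 q [ 0.83  0.28 -0.28  0.   -1.01  0.16]
(np.float64(247.43639580927936), np.float64(189.7801157401355))
```

View pics/w2.png

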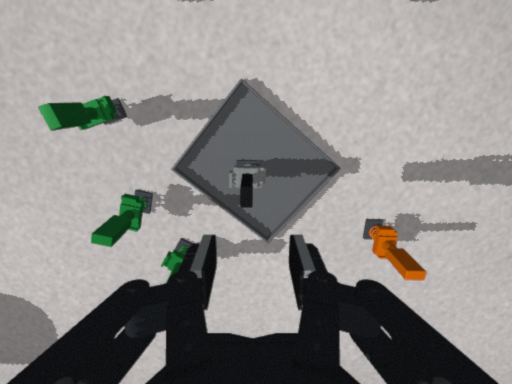

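```bash
python3 - <<'E'
from h import *
c=load('w2.npz')
for n,u,v,z in [('green foot',181,245,.003),('g2 foot',144,200,.003),('orange foot',374,228,.003)]:
    print(n,onz(c,u,v,z).round(4), np.linalg.norm(onz(c,u,v,z)[:2]-[.531,.281]))
f=c['frame'][150:215,220:275]
save('',cv2.resize(f,None,fx=10,fy=9,interpolation=cv2.INTER_CUBIC),'w2c.png')
g=f.astype(int); m=(g.max(2)<28).astype(np.uint8)
k,l,s,ce=cv2.connectedComponentsWithStats(m)
for i in range(1,k):
    if s[i,4]>50: print(s[i],ce[i]+[220,150],onz(c,*(ce[i]+[220,150]),.08)); cn,_=cv2.findContours((l==i).astype(np.uint8),0,2); print(cv2.minAreaRect(cn[0]))
E
```

```text
green foot [0.4965 0.4039 0.003 ] 0.12759471500691727
g2 foot [0.5669 0.4028 0.003 ] 0.1270370171776012
orange foot [0.3862 0.1952 0.003 ] 0.1682844257812308
[ 21  24  11  32 287] [246.30662021 189.70731707] [0.53239418 0.28117041 0.08      ]
((26.0, 39.5), (31.0, 10.0), 90.0)
```

View pics/w2c.png

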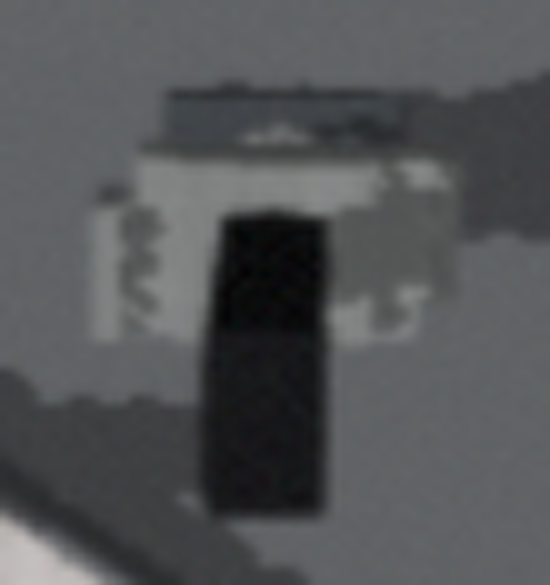

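```bash
python3 - <<'E'
from h import *
c=load('w2.npz')
f=c['frame']; 
for v in range(172,212,2): print(v, f[v,236:256,:].max(1))
p=onz(c,246.6,150+425/9,.097); print(p); to([p[0],p[1],.077-.005+.004])
E
```

```text
172 [133 134 132 130 130 130 129 124 122 123 120 118 122 124 129 136 135 133
 126 122]
174 [122 130 129 130 128 117  63  36  30  27  22  22  26  33  39  46  65  89
  88  87]
176 [127 132 130 129 127 108  40  16   8  15  13  12  10  16  18  18  47  83
  88  87]
178 [129 131 132 129 120  87  32  16  16  16  12  15  10   8  13  10  39  74
  86  86]
180 [133 134 131 129 116  57  21  16   5  13   8  12   9  12  16  13  41  71
  87  88]
182 [135 136 132 129 112  42   8  14  13  10  11   8  16  15  11  16  47  85
  89  91]
184 [129 132 130 123  94  35   8  14  11  13  13  17  14   9  13  22  68 119
 128 129]
186 [129 130 130 118  74  29  16  17  18  17  18  19  14  15  15  23  59 112
 129 131]
188 [102 104 107 100  62  31  26  25  29  27  25  26  25  26  28  31  51  95
 112 115]
190 [100  99 101  89  50  26  29  25  25  27  27  26  26  26  24  28  57  96
 100 100]
192 [101 100  98  90  46  29  25  24  27  27  28  27  25  24  23  27  56  98
 100 100]
194 [ 92  94  93  84  48  30  27  27  25  24  28  24  23  25  22  28  57  97
 100 102]
196 [ 67  66  67  59  37  26  24  26  24  28  24  26  24  25  27  30  57  96
 101 102]
198 [ 67  67  66  59  37  29  25  26  25  24  26  23  27  25  26  25  56  96
 101  99]
200 [ 67  66  65  58  36  28  24  22  26  26  23  25  24  23  27  31  57  97
 101 100]
202 [ 65  64  65  58  35  28  21  26  26  24  24  26  26  22  25  30  60  97
 101 100]
204 [ 65  68  75  67  44  27  23  24  21  25  24  26  24  27  24  32  62  97
  99 100]
206 [ 64  67  76  84  62  36  30  33  31  31  30  31  34  31  35  41  69  99
 101 103]
208 [ 66  64  66  66  65  65  71  90  96  98  97  97  99  97  98  98 100 102
 101 100]
210 [ 66  65  66  66  67  65  67  66  77  94 101 100 101 101 100 101 100 102
 100 101]
[0.53160681 0.28104472 0.097     ]
shift mm tool [10.2 -4.  95. ] turn(toolz) None
```

>>> arm_command --motion '[[[5,-2,10],0],[[5,-2,20],0],[[0,0,20],0],[[0,0,20],0],[[0,0,15],0],[[0,0,10],0],[[0,0,0],0],[[0,0,0],0]]'

```text
time_s: 3.0
eef_pos: [0.5322, 0.2813, 0.0769]
orientation: [-3.141, -0.0, -0.585]
wrist_force: [-0.5, 0.5, 0.6]
width: 0.0425
```

```bash
python3 - <<'E'
from h import *
c=cams.camera('wrist'); np.savez('pics/w3.npz',**c); save('',c['frame'],'w3.png')
st(); to([.5316,.2810,.076],-33.5)
E
```

```text
t3.05 p [532.2 281.3  77. ] rpy [-1.7993e+02 -2.0000e-02 -3.3540e+01] F [-0.6 -0.6  0.1] T [ 0.01 -0.06  0.01] w43.0 q [ 0.81  0.4  -0.36  0.   -0.82  0.17]
shift mm tool [-0.3  0.6  1. ] turn(toolz) -0.04
```

View pics/w3.png

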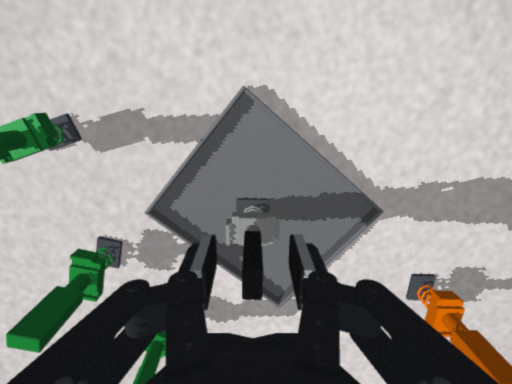

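>>> arm_command --motion '[[[0,0,0],0],[[0,0,0],0],[[0,0,0],0],[[0,0,0],0]]' --jaw 1

```text
time_s: 3.55
eef_pos: [0.532, 0.2811, 0.0765]
orientation: [-3.141, -0.0, -0.586]
wrist_force: [0.1, 0.8, 1.8]
width: 0.009
```

>>> arm_command --motion '[[[0,0,-10],0],[[0,0,-30],0],[[0,0,-40],0],[[0,0,-40],0],[[0,0,0],0],[[0,0,0],0]]'

```text
time_s: 4.3
eef_pos: [0.5313, 0.2807, 0.1962]
orientation: [3.141, 0.001, -0.586]
wrist_force: [-0.2, -0.2, -0.5]
width: 0.0094
```

```bash
python3 - <<'E'
from h import *
c=cams.camera('wrist'); np.savez('pics/w4.npz',**c); save('',c['frame'],'w4.png')
st(); to([.535,-.090,.190],-15.6)
E
```

```text
t4.35 p [531.1 280.5 195.5] rpy [ 1.7992e+02  4.0000e-02 -3.3570e+01] F [-0.3 -0.3 -0.8] T [-0.02  0.03  0.02] w9.5 q [ 0.81  0.28 -0.23 -0.   -1.07  0.17]
shift mm tool [208.1 306.6   5.8] turn(toolz) -17.97
```

View pics/w4.png

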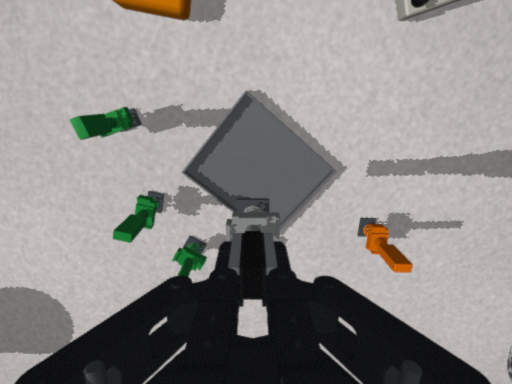

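>>> arm_command --motion '[[[20,30,0],0],[[30,44,0],0],[[32,47,0],0],[[32,47,0],0],[[32,47,0],0],[[32,47,0],0],[[20,30,3],0],[[10,15,3],0]]'

```text
time_s: 5.35
eef_pos: [0.5346, -0.0917, 0.189]
orientation: [3.14, 0.002, -0.588]
wrist_force: [0.6, -0.4, -1.2]
width: 0.0087
```

>>> arm_command --motion '[[[0,0,0],-9],[[0,0,0],-9],[[0,0,0],0],[[0,0,0],0]]'

```text
time_s: 5.85
eef_pos: [0.5353, -0.0895, 0.1898]
orientation: [3.141, 0.001, -0.274]
wrist_force: [0.3, 0.9, -2.1]
width: 0.0091
```

```bash
python3 - <<'E'
from h import *
c=cams.camera('wrist'); np.savez('pics/w5.npz',**c); save('',c['frame'],'w5.png')
st(); print(proj(c,[.5928,-.106,.0613]))
E
```

```text
t5.90 p [535.4 -89.5 190. ] rpy [ 1.7999e+02  3.0000e-02 -1.5680e+01] F [-0.1 -0.9 -1.5] T [ 0.02 -0.04  0.01] w9.3 q [ 0.2   0.19 -0.36 -0.   -1.03  1.1 ]
(np.float64(252.08080960583163), np.float64(126.33273519331136))
```

View pics/w5.png

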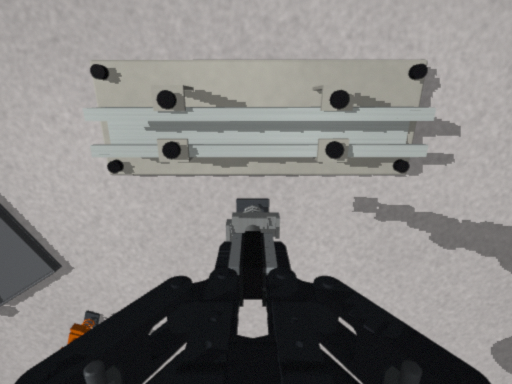

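```bash
python3 - <<'E'
from h import *
c=load('w5.npz'); f=c['frame']
save('',cv2.resize(f[85:185,190:310],None,fx=6,fy=6,interpolation=cv2.INTER_CUBIC),'w5c.png')
for u in (220,252,300):
    print(u,[(v,int(f[v,u-6:u+7].mean())) for v in range(98,168)])
E
```

```text
220 [(98, 105), (99, 104), (100, 105), (101, 105), (102, 104), (103, 105), (104, 107), (105, 112), (106, 109), (107, 111), (108, 155), (109, 171), (110, 171), (111, 171), (112, 171), (113, 171), (114, 171), (115, 173), (116, 174), (117, 173), (118, 171), (119, 171), (120, 161), (121, 128), (122, 115), (123, 112), (124, 110), (125, 109), (126, 111), (127, 111), (128, 110), (129, 112), (130, 117), (131, 132), (132, 152), (133, 172), (134, 174), (135, 174), (136, 174), (137, 175), (138, 173), (139, 170), (140, 172), (141, 171), (142, 168), (143, 160), (144, 131), (145, 145), (146, 168), (147, 170), (148, 170), (149, 171), (150, 170), (151, 170), (152, 172), (153, 172), (154, 171), (155, 170), (156, 160), (157, 122), (158, 105), (159, 103), (160, 103), (161, 103), (162, 102), (163, 102), (164, 103), (165, 111), (166, 131), (167, 143)]
252 [(98, 165), (99, 165), (100, 165), (101, 165), (102, 165), (103, 164), (104, 164), (105, 161), (106, 151), (107, 126), (108, 157), (109, 172), (110, 173), (111, 171), (112, 171), (113, 171), (114, 173), (115, 174), (116, 175), (117, 174), (118, 173), (1
[... 728 characters left out ...]
77), (110, 175), (111, 173), (112, 172), (113, 173), (114, 176), (115, 179), (116, 180), (117, 179), (118, 177), (119, 175), (120, 164), (121, 122), (122, 116), (123, 115), (124, 113), (125, 113), (126, 112), (127, 112), (128, 114), (129, 116), (130, 123), (131, 141), (132, 166), (133, 178), (134, 178), (135, 177), (136, 177), (137, 179), (138, 180), (139, 177), (140, 178), (141, 177), (142, 172), (143, 161), (144, 134), (145, 151), (146, 173), (147, 175), (148, 172), (149, 172), (150, 173), (151, 177), (152, 179), (153, 178), (154, 177), (155, 175), (156, 164), (157, 121), (158, 102), (159, 100), (160, 100), (161, 104), (162, 124), (163, 151), (164, 154), (165, 154), (166, 154), (167, 153)]
```

View pics/w5c.png

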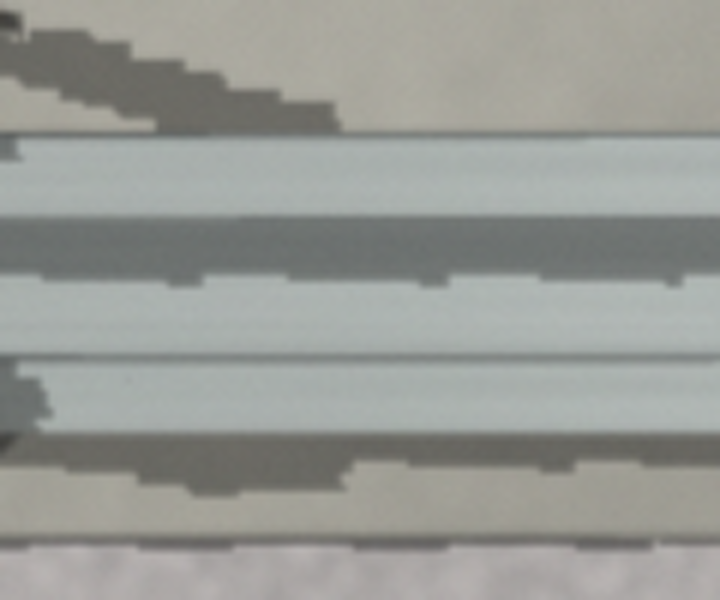

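```bash
python3 - <<'E'
from h import *
c=load('w5.npz'); o=env.observe()
ps=-np.radians(15.64); tx=np.array([np.cos(ps),np.sin(ps),0]); ty=np.array([-np.sin(ps),np.cos(ps),0])
for n,v in [('fo',107.6),('fi',120.6),('ni',144.8),('no',156.5)]:
    p=onz(c,252,v,.0613); print(n,p.round(4),'across',(p@tx*1e3).round(2))
# heads
f=c['frame'].astype(int); m=(f.max(2)<40).astype(np.uint8); m[185:]=0
k,l,s,ce=cv2.connectedComponentsWithStats(m)
H=[]
for i in range(1,k):
    if s[i,4]>80:
        z=.073 if 140<ce[i][0]<360 else .026
        p=onz(c,*ce[i],z); H.append((z,p)); print(s[i],ce[i].round(1),p.round(4),'ac',(p@tx*1e3).round(1),'al',(p@ty*1e3).round(1))
print('eef',o['eef_pos']@tx*1e3,o['eef_pos']@ty*1e3)
# along-edge angle
for col in (200,230,260,290,310):
    prof=f[112:128,col-3:col+4].mean((1,2)); print(col,112+np.interp(-145,-prof,np.arange(16)))
E
```

```text
fo [ 0.6088 -0.1104  0.0613] across 615.99
fi [ 0.5978 -0.1073  0.0613] across 604.57
ni [ 0.5764 -0.1013  0.0613] across 582.38
no [ 0.5656 -0.0983  0.0613] across 571.19
[ 91  65  17  14 186] [99.2 71.5] [0.6814 0.026  0.026 ] ac 649.2 al 208.7
[409  65  18  14 202] [417.6  71.4] [ 0.5964 -0.2771  0.026 ] ac 649.0 al -106.1
[157  91  19  17 247] [166.3  99.1] [ 0.6356 -0.0419  0.073 ] ac 623.4 al 131.0
[330  91  19  18 256] [339.4  99. ] [ 0.5957 -0.1844  0.073 ] ac 623.3 al -17.0
[163 142  17  16 216] [171.2 149.7] [ 0.5938 -0.0301  0.073 ] ac 579.9 al 131.1
[326 142  18  16 215] [334.4 149.6] [ 0.5538 -0.1726  0.073 ] ac 579.8 al -16.9
[108 160  15  13 136] [115.1 165.9] [0.5894 0.0517 0.026 ] ac 553.7 al 208.6
[394 160  15  12 142] [400.7 165.5] [ 0.5047 -0.2515  0.026 ] ac 553.8 al -106.1
eef 539.6951319293441 58.11664333293328
200 120.47687861271676
230 120.4125786163522
260 120.41511627906976
290 120.45327102803738
310 120.46064814814815
```

```bash
python3 - <<'E'
from h import *
c=load('w5.npz'); f=c['frame']
save('',cv2.resize(f[190:270,205:300],None,fx=8,fy=7,interpolation=cv2.INTER_CUBIC),'w5n.png')
E
```

```text
(no output)
```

View pics/w5n.png

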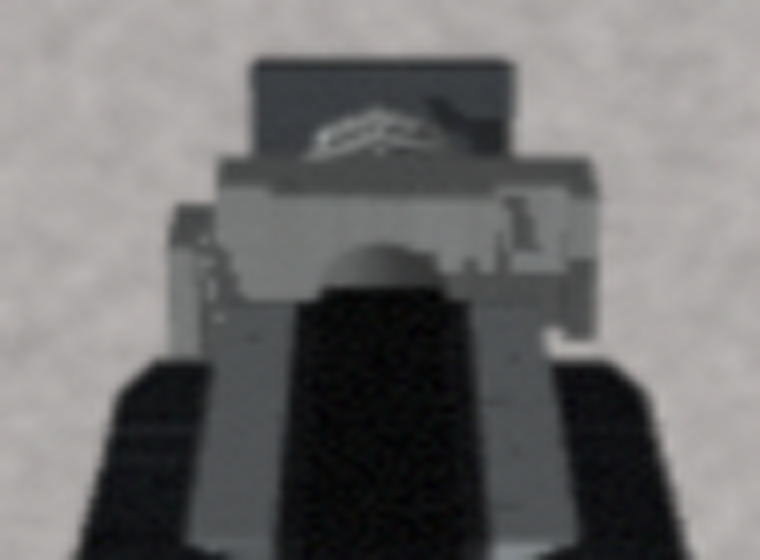

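```bash
python3 - <<'E'
from h import *
c=load('w5.npz'); p0=np.array([.5354,-.0895,.190]); ps=-np.radians(15.68)
R=Rn.from_euler('xyz',[np.pi,0,ps]).as_matrix()
def T(x,y,dz): return ((R.T@(onz(c,205+x/8-.44,190+y/7-.43,p0[2]+dz)-p0))*1e3).round(2)
print('plate far L',T(272,187,-.0345),'R',T(560,187,-.0345))
print('ends',T(170,245,-.0345),T(597,190,-.0345))
print('far bottom', T(222,158,-.0445),T(585,158,-.0445))
print('foot far',T(255,62,-.0695),T(514,62,-.0695),'bottom', T(255,60,-.0735))
E
```

```text
plate far L [11.14 -8.54 34.5 ] R [11.12 15.02 34.5 ]
ends [  5.16 -17.07  34.5 ] [10.81 18.05 34.5 ]
far bottom [  9.79 -13.35  44.5 ] [ 9.77 18.   44.5 ]
foot far [ 10.61 -11.83  69.5 ] [10.6  13.32 69.5 ] bottom [  9.37 -12.07  73.5 ]
```

```bash
cat >> h.py <<'E'
PS=-np.radians(15.64); TX=np.array([np.cos(PS),np.sin(PS),0]); TY=np.array([-np.sin(PS),np.cos(PS),0])
def stc(n=1):
    o=st(); e=o['eef_pos']*1e3; F=o['wrist_force']; print('  across %.2f along %.2f z %.2f'%(e@TX,e@TY,e[2]),'F ac %.1f al %.1f z %.1f'%(F@TX,F@TY,F[2])); return o
E
python3 - <<'E'
from h import *
stc(); t=(593.3*TX+57*TY)/1e3; t[2]=.150; print(t); to(t,-15.64)
E
```

```text
t5.90 p [535.4 -89.5 190. ] rpy [ 1.7999e+02  3.0000e-02 -1.5680e+01] F [-0.1 -0.9 -1.5] T [ 0.02 -0.04  0.01] w9.3 q [ 0.2   0.19 -0.36 -0.   -1.03  1.1 ]
  across 539.70 along 58.12 z 189.99 F ac 0.2 al -0.9 z -1.5
[ 0.58669958 -0.10505948  0.15      ]
shift mm tool [53.6  1.1 40. ] turn(toolz) -0.04
```

>>> arm_command --motion '[[[14,1,0],0],[[14,0,0],0],[[14,0,0],0],[[12,0,10],0],[[0,0,15],0],[[0,0,15],0],[[0,0,0],0],[[0,0,0],0]]'

```text
time_s: 6.9
eef_pos: [0.5872, -0.1053, 0.1505]
orientation: [3.141, -0.0, -0.271]
wrist_force: [-0.1, 0.3, -0.6]
width: 0.0095
```

```bash
python3 - <<'E'
from h import *
c=cams.camera('wrist'); np.savez('pics/w6.npz',**c); f=c['frame']
save('',cv2.resize(f[160:290,170:335],None,fx=4.8,fy=4.6,interpolation=cv2.INTER_CUBIC),'w6.png')
stc(); t=(593.3*TX+57*TY)/1e3; t[2]=.140; to(t,-15.64)
s=cams.camera('scene'); save('',cv2.resize(s['frame'][140:270,190:320],None,fx=4.6,fy=4.6,interpolation=cv2.INTER_CUBIC),'s6.png')
E
```

```text
t6.95 p [ 587.4 -105.2  150.9] rpy [-1.7999e+02 -5.0000e-02 -1.5530e+01] F [ 0.2 -0.1 -1.4] T [-0.03  0.02  0.05] w8.9 q [ 0.15  0.31 -0.29  0.   -0.97  1.15]
  across 594.05 along 57.06 z 150.89 F ac 0.2 al -0.0 z -1.4
shift mm tool [-0.8  0.1 10.9] turn(toolz) 0.11
```

View pics/w6.png

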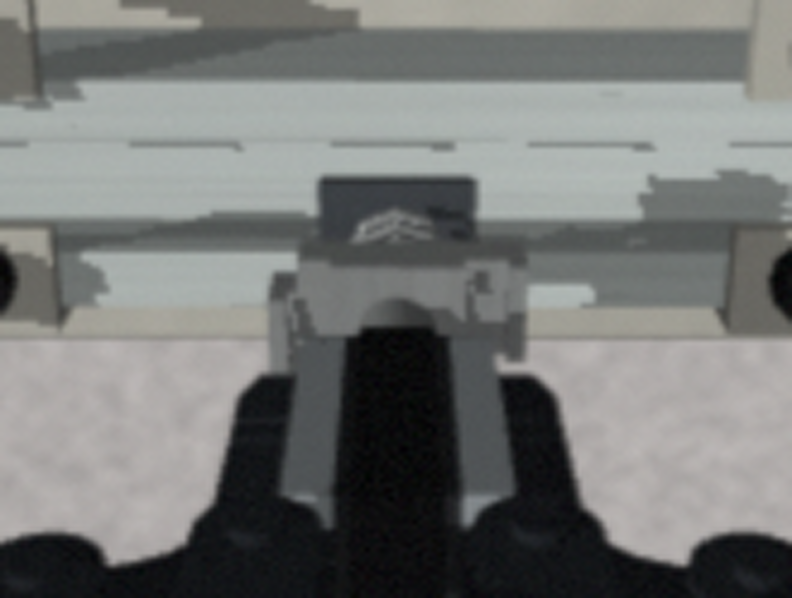

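View pics/s6.png

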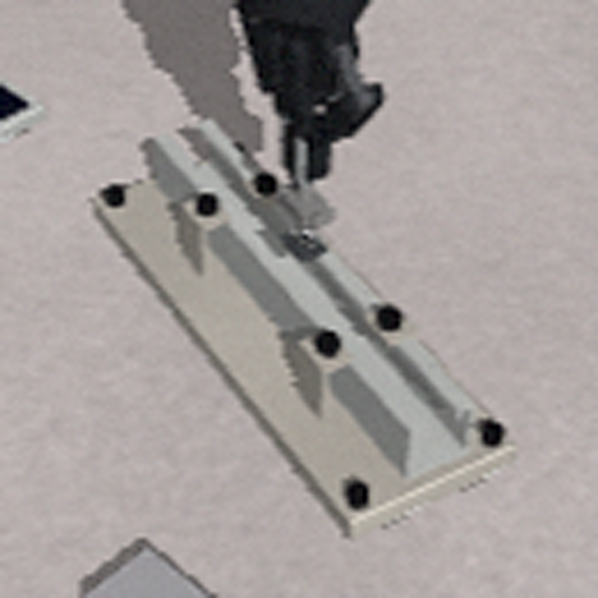

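```bash
python3 - <<'E'
from h import *
c=load('w6.npz')
for y in (29,80,143,218,250,308):
    v=160+y/4.6-.4; p=onz(c,300,v,.0613)*1e3; print(y,round(v,1),'across',(p@TX).round(2))
p0=np.array([.5874,-.1052,.1509])
R=Rn.from_euler('xyz',[np.pi,0,-np.radians(15.53)]).as_matrix()
print('foot far top', (R.T@(onz(c,252,160+178/4.6-.4,p0[2]-.0695)-p0)*1e3).round(2),'bottom',(R.T@(onz(c,252,160+178/4.6-.4,p0[2]-.0735)-p0)*1e3).round(2))
f=c['frame']; 
for u in (225,290,300): print(u,[(v,int(f[v,u-3:u+4].mean())) for v in range(174,232)])
E
```

```text
29 165.9 across 625.78
80 177.0 across 616.33
143 190.7 across 604.3
218 207.0 across 589.43
250 213.9 across 582.89
308 226.6 across 570.74
foot far top [10.76  0.31 69.5 ] bottom [ 9.29  0.31 73.5 ]
225 [(174, 106), (175, 105), (176, 110), (177, 136), (178, 168), (179, 172), (180, 172), (181, 172), (182, 172), (183, 171), (184, 172), (185, 174), (186, 173), (187, 173), (188, 171), (189, 169), (190, 163), (191, 172), (192, 173), (193, 175), (194, 175), (195, 175), (196, 175), (197, 176), (198, 173), (199, 171), (200, 174), (201, 172), (202, 169), (203, 172), (204, 171), (205, 159), (206, 117), (207, 101), (208, 87), (209, 84), (210, 84), (211, 90), (212, 102), (213, 106), (214, 125), (215, 167), (216, 172), (217, 171), (218, 167), (219, 149), (220, 138), (221, 137), (222, 133), (223, 132), (224, 130), (225, 136), (226, 137), (227, 140), (228, 142), (229, 142), (230, 142), (231, 142)]
290 [(174, 109), (175, 108), (176, 108), (177, 128), (178, 172), (179, 176), (180, 175), (181, 173), (182, 172), (183, 173), (184, 176), (185, 178), (186, 179), (187, 178), (188, 176), (189, 175), (190,
[... 487 characters left out ...]
155)]
300 [(174, 109), (175, 109), (176, 108), (177, 128), (178, 172), (179, 176), (180, 172), (181, 173), (182, 172), (183, 174), (184, 177), (185, 180), (186, 180), (187, 179), (188, 177), (189, 176), (190, 166), (191, 136), (192, 162), (193, 179), (194, 179), (195, 178), (196, 178), (197, 180), (198, 182), (199, 178), (200, 178), (201, 176), (202, 165), (203, 163), (204, 164), (205, 170), (206, 171), (207, 149), (208, 107), (209, 92), (210, 86), (211, 88), (212, 93), (213, 89), (214, 92), (215, 108), (216, 114), (217, 113), (218, 112), (219, 111), (220, 114), (221, 116), (222, 117), (223, 115), (224, 113), (225, 116), (226, 126), (227, 153), (228, 155), (229, 155), (230, 155), (231, 154)]
```

>>> arm_command --motion '[[[-0.5,0,8],0],[[0,0,5],0],[[0,0,2],0],[[0,0,2],0],[[0,0,0],0]]'

```text
time_s: 7.62
eef_pos: [0.5867, -0.1052, 0.1332]
orientation: [3.141, 0.0, -0.271]
wrist_force: [0.2, 0.0, -1.7]
width: 0.0094
```

```bash
python3 - <<'E'
from h import *
stc()
E
```

```text
t7.62 p [ 586.7 -105.2  133.2] rpy [ 1.7999e+02  1.0000e-02 -1.5550e+01] F [ 0.2  0.  -1.7] T [-0.01 -0.02 -0.02] w9.4 q [ 0.15  0.33 -0.31  0.   -0.93  1.15]
  across 593.36 along 56.89 z 133.18 F ac 0.2 al 0.1 z -1.7
```

>>> arm_command --motion '[[[0,0,2],0],[[0,0,2],0],[[0,0,2],0],[[0,0,0],0]]'

```text
time_s: 8.12
eef_pos: [0.5866, -0.1052, 0.1271]
orientation: [3.141, 0.0, -0.271]
wrist_force: [-0.0, -0.5, -1.3]
width: 0.0096
```

>>> arm_command --motion '[[[0,0,3],0],[[0,0,3],0],[[0,0,4],0],[[0,0,4],0],[[0,0,3],0],[[0,0,1],0],[[0,0,0],0]]'

```text
time_s: 9.0
eef_pos: [0.5868, -0.1052, 0.1093]
orientation: [3.142, 0.0, -0.271]
wrist_force: [0.4, -0.2, -0.1]
width: 0.0095
```

```bash
python3 - <<'E'
from h import *
stc()
E
```

```text
t9.00 p [ 586.8 -105.2  109.3] rpy [180.     0.   -15.55] F [ 0.4 -0.2 -0.1] T [ 0.03 -0.06  0.04] w9.5 q [ 0.15  0.35 -0.34  0.   -0.88  1.15]
  across 593.38 along 56.90 z 109.28 F ac 0.4 al -0.1 z -0.1
```

>>> arm_command --motion '[[[0,0,1],0],[[0,0,1],0],[[0,0,1],0],[[0,0,1],0],[[0,0,0],0]]'

```text
time_s: 9.62
eef_pos: [0.5867, -0.1052, 0.1052]
orientation: [3.142, 0.0, -0.271]
wrist_force: [-0.2, 0.6, -1.0]
width: 0.009
```

>>> arm_command --motion '[[[0,0,1],0],[[0,0,1],0],[[0,0,0],0]]'

```text
time_s: 10.0
eef_pos: [0.5867, -0.1052, 0.1032]
orientation: [3.142, 0.0, -0.271]
wrist_force: [-0.9, -0.6, -1.2]
width: 0.0089
```

```bash
python3 - <<'E'
from h import *
stc()
E
```

```text
t10.00 p [ 586.7 -105.2  103.2] rpy [ 1.800e+02  1.000e-02 -1.555e+01] F [-0.9 -0.6 -1.2] T [ 0.02  0.04 -0.05] w8.9 q [ 0.15  0.36 -0.35 -0.   -0.87  1.15]
  across 593.30 along 56.89 z 103.20 F ac -0.7 al -0.8 z -1.2
```

>>> arm_command --motion '[[[0,0,1],0],[[0,0,1],0],[[0,0,1],0],[[0,0,1],0],[[0,0,1],0],[[0,0,0],0]]'

```text
time_s: 10.75
eef_pos: [0.5867, -0.1052, 0.0982]
orientation: [3.142, 0.0, -0.271]
wrist_force: [0.2, -0.3, -0.1]
width: 0.0095
```

>>> arm_command --motion '[[[0,0,1],0],[[0,0,1],0],[[0,0,1],0],[[0,0,0],0],[[0,0,0],0]]'

```text
time_s: 11.38
eef_pos: [0.5868, -0.1052, 0.0955]
orientation: [-3.142, -0.0, -0.271]
wrist_force: [0.1, 0.3, 1.7]
width: 0.0088
```

```bash
python3 - <<'E'
from h import *
stc()
E
```

```text
t11.38 p [ 586.8 -105.2   95.5] rpy [-1.800e+02 -1.000e-02 -1.555e+01] F [0.1 0.3 1.7] T [ 0.07  0.36 -0.05] w8.8 q [ 0.15  0.37 -0.35  0.   -0.85  1.15]
  across 593.43 along 56.93 z 95.47 F ac -0.0 al 0.3 z 1.7
```

>>> arm_command --motion '[[[0,0,1],0],[[0,0,1],0],[[0,0,1],0],[[0,0,0],0],[[0,0,0],0]]'

```text
time_s: 12.0
eef_pos: [0.5868, -0.1052, 0.0924]
orientation: [3.142, -0.0, -0.271]
wrist_force: [-1.5, 0.0, 4.0]
width: 0.0088
```

```bash
python3 - <<'E'
from h import *
stc()
E
```

```text
t12.00 p [ 586.8 -105.2   92.4] rpy [ 1.800e+02 -1.000e-02 -1.555e+01] F [-1.5  0.   4. ] T [0.13 0.54 0.03] w8.8 q [ 0.15  0.37 -0.36  0.   -0.84  1.15]
  across 593.43 along 56.92 z 92.42 F ac -1.5 al -0.4 z 4.0
```

>>> arm_command --motion '[[[0,0,1],0],[[0,0,1],0],[[0,0,1],0],[[0,0,1],0],[[0,0,1],0],[[0,0,1],0],[[0,0,0],0],[[0,0,0],0]]'

```text
time_s: 13.0
eef_pos: [0.5869, -0.1052, 0.0869]
orientation: [-3.142, -0.001, -0.271]
wrist_force: [-2.8, 2.0, 8.6]
width: 0.0088
```

```bash
python3 - <<'E'
from h import *
stc()
E
```

```text
t13.00 p [ 586.9 -105.2   86.9] rpy [-1.800e+02 -3.000e-02 -1.554e+01] F [-2.8  2.   8.6] T [ 0.33  1.08 -0.04] w8.8 q [ 0.15  0.38 -0.36  0.   -0.83  1.15]
  across 593.55 along 56.94 z 86.93 F ac -3.2 al 1.2 z 8.6
```

>>> arm_command --motion '[[[0,0,0.5],6],[[0,0,0],6],[[0,0,0],6],[[0,0,0],6],[[0,0,0],6],[[0,0,0],0]]'

```text
time_s: 13.75
eef_pos: [0.5878, -0.1054, 0.0868]
orientation: [-3.14, -0.002, -0.796]
wrist_force: [-1.5, -0.4, 9.6]
width: 0.0092
```

```bash
python3 - <<'E'
from h import *
stc()
E
```

```text
t13.75 p [ 587.8 -105.4   86.8] rpy [-1.7992e+02 -1.1000e-01 -4.5610e+01] F [-1.5 -0.4  9.6] T [-0.18  0.43 -0.01] w9.2 q [ 0.15  0.38 -0.36  0.   -0.83  0.62]
  across 594.48 along 56.99 z 86.84 F ac -1.3 al -0.8 z 9.6
```

>>> arm_command --motion '[[[0,0,0],6],[[0,0,0],6],[[0,0,0],6],[[0,0,0],6],[[0,0,0],0]]'

```text
time_s: 14.38
eef_pos: [0.588, -0.1053, 0.0869]
orientation: [-3.139, -0.001, -1.215]
wrist_force: [-0.7, -0.6, 9.4]
width: 0.0087
```

```bash
python3 - <<'E'
from h import *
stc()
E
```

```text
t14.38 p [ 588.  -105.3   86.9] rpy [-1.7987e+02 -7.0000e-02 -6.9610e+01] F [-0.7 -0.6  9.4] T [-0.16  0.4  -0.02] w8.7 q [ 0.15  0.38 -0.36  0.   -0.83  0.21]
  across 594.61 along 57.11 z 86.89 F ac -0.5 al -0.8 z 9.4
```

>>> arm_command --motion '[[[0,0,0],6],[[0,0,0],6],[[0,0,0],6],[[0,0,0],6],[[0,0,0],6],[[0,0,0],6],[[0,0,0],0],[[0,0,0],0]]'

```text
time_s: 15.38
eef_pos: [0.5879, -0.1052, 0.0868]
orientation: [-3.139, 0.0, -1.842]
wrist_force: [-1.2, 0.3, 9.3]
width: 0.0092
```

```bash
python3 - <<'E'
from h import *
stc()
c=cams.camera('wrist'); np.savez('pics/w7.npz',**c); f=c['frame']; save('',f,'w7.png')
E
```

```text
t15.38 p [ 587.9 -105.2   86.8] rpy [-1.7986e+02  2.0000e-02 -1.0553e+02] F [-1.2  0.3  9.3] T [ 0.12  0.35 -0.01] w9.2 q [ 0.15  0.38 -0.36  0.   -0.83 -0.42]
  across 594.48 along 57.18 z 86.85 F ac -1.3 al -0.0 z 9.3
```

View pics/w7.png

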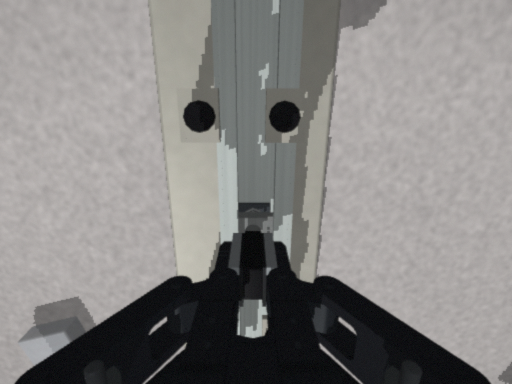

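```bash
python3 - <<'E'
from h import *
c=load('w7.npz'); f=c['frame']
save('',cv2.resize(f[140:260,190:310],None,fx=6,fy=5,interpolation=cv2.INTER_CUBIC),'w7c.png')
for v in (150,175,190): print(v,[(u,int(f[v-2:v+3,u].mean())) for u in range(210,300)])
E
```

```text
150 [(210, 167), (211, 166), (212, 167), (213, 166), (214, 166), (215, 166), (216, 170), (217, 181), (218, 183), (219, 183), (220, 183), (221, 182), (222, 182), (223, 180), (224, 178), (225, 179), (226, 182), (227, 184), (228, 181), (229, 170), (230, 176), (231, 176), (232, 174), (233, 176), (234, 180), (235, 168), (236, 121), (237, 96), (238, 114), (239, 117), (240, 117), (241, 116), (242, 115), (243, 116), (244, 116), (245, 118), (246, 119), (247, 118), (248, 117), (249, 116), (250, 116), (251, 115), (252, 115), (253, 114), (254, 114), (255, 117), (256, 118), (257, 119), (258, 119), (259, 120), (260, 140), (261, 179), (262, 184), (263, 182), (264, 182), (265, 177), (266, 157), (267, 123), (268, 119), (269, 120), (270, 120), (271, 118), (272, 117), (273, 118), (274, 110), (275, 94), (276, 110), (277, 116), (278, 117), (279, 118), (280, 116), (281, 115), (282, 115), (283, 114), (284, 115), (285, 116), (286, 117), (287, 118), (288, 119), (289, 119), (290, 118), (291, 117), (292, 117), (293, 117), (294, 117), (295, 114), (296, 105), (297, 102), (298, 102), (299, 102)]
175 [(210, 171), 
[... 1450 characters left out ...]
114), (242, 114), (243, 113), (244, 112), (245, 115), (246, 115), (247, 114), (248, 112), (249, 112), (250, 111), (251, 112), (252, 112), (253, 111), (254, 112), (255, 113), (256, 115), (257, 115), (258, 115), (259, 114), (260, 115), (261, 117), (262, 115), (263, 114), (264, 114), (265, 115), (266, 115), (267, 116), (268, 116), (269, 116), (270, 114), (271, 115), (272, 114), (273, 105), (274, 91), (275, 112), (276, 115), (277, 116), (278, 114), (279, 113), (280, 113), (281, 112), (282, 112), (283, 113), (284, 116), (285, 117), (286, 116), (287, 117), (288, 116), (289, 115), (290, 116), (291, 115), (292, 115), (293, 112), (294, 103), (295, 102), (296, 103), (297, 102), (298, 103), (299, 103)]
```

View pics/w7c.png

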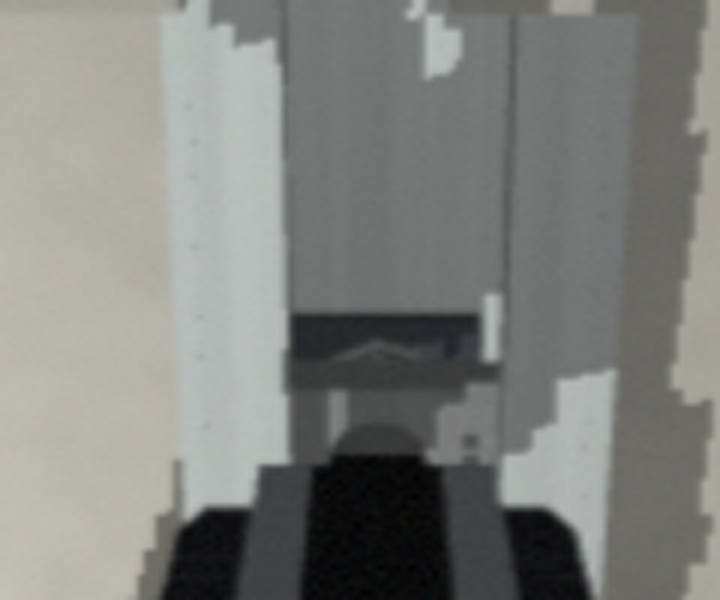

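```bash
python3 - <<'E'
from h import *
c=load('w7.npz'); p0=np.array([.5879,-.1052,.0868]); R=Rn.from_euler('xyz',np.radians([180,0,-105.53])).as_matrix()
def T(u,v,z): return ((R.T@(onz(c,u,v,z)-p0))*1e3).round(2)
for v,a,b in ((150,235.8,275.5),(175,236.8,274.7),(190,237,274.4)): 
    A,B=T(a,v,.0613),T(b,v,.0613); print(v,A,B,(A+B)/2)
for v,a,b in ((150,216.4,295.3),(175,217.5,294.4),(190,218,293.5)): 
    A,B=T(a,v,.0613),T(b,v,.0613); print('outer',v,A,B,(A+B)/2)
print('stem',T(190+335/6-.42,140+440/5-.4,.053),T(190+424/6-.42,140+440/5-.4,.053))
print('tab bottom edge',T(190+312/6-.42,140+458/5-.4,.0675),T(190+443/6-.42,140+458/5-.4,.0675))
print('foot R corner',T(190+477/6-.42,140+315/5-.4,.0265))
E
```

```text
150 [ 55.75 -10.41  25.5 ] [55.77 12.22 25.5 ] [55.76   0.905 25.5  ]
175 [ 41.  -10.1  25.5] [41.03 12.16 25.5 ] [41.015  1.03  25.5  ]
190 [ 31.71 -10.15  25.5 ] [31.74 12.23 25.5 ] [31.725  1.04  25.5  ]
outer 150 [ 55.74 -21.47  25.5 ] [55.78 23.5  25.5 ] [55.76   1.015 25.5  ]
outer 175 [ 40.99 -21.45  25.5 ] [41.04 23.73 25.5 ] [41.015  1.14  25.5  ]
outer 190 [ 31.69 -21.53  25.5 ] [31.75 23.66 25.5 ] [31.72   1.065 25.5  ]
stem [ 2.7  -5.55 33.8 ] [ 2.71  4.26 33.8 ]
tab bottom edge [ 7.47 -7.46 19.3 ] [ 7.5   5.76 19.3 ]
foot R corner [10.19 11.44 60.3 ]
```

>>> arm_command --motion '[[[0,0.5,0],0],[[0,0.5,0],0],[[0,0.5,0],0],[[0,0,0],0],[[0,0,0],0]]'

```text
time_s: 16.05
eef_pos: [0.5876, -0.105, 0.0873]
orientation: [-3.137, 0.001, -1.841]
wrist_force: [1.8, -1.3, 9.7]
width: 0.0092
```

```bash
python3 - <<'E'
from h import *
stc()
c=cams.camera('wrist'); np.savez('pics/w8.npz',**c); f=c['frame']
save('',cv2.resize(f[140:260,190:310],None,fx=6,fy=5,interpolation=cv2.INTER_CUBIC),'w8c.png')
E
```

```text
t16.05 p [ 587.6 -105.    87.3] rpy [-1.7973e+02  4.0000e-02 -1.0550e+02] F [ 1.8 -1.3  9.7] T [-0.61 -0.66 -0.05] w9.2 q [ 0.15  0.38 -0.36  0.   -0.83 -0.42]
  across 594.17 along 57.31 z 87.35 F ac 2.0 al -0.8 z 9.7
```

View pics/w8c.png

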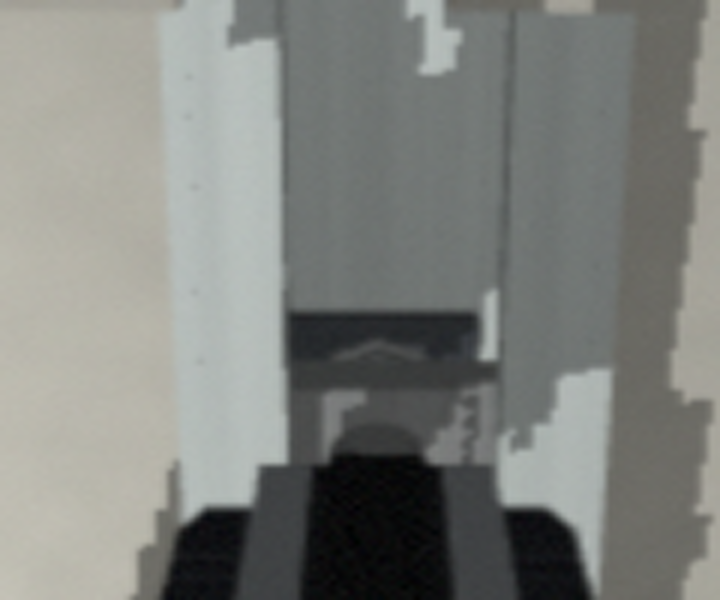

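>>> arm_command --motion '[[[0,0.5,0],0],[[0,0.5,0],0],[[0,0.5,0],0],[[0,0,0],0],[[0,0,0],0]]'

```text
time_s: 16.73
eef_pos: [0.5872, -0.1048, 0.0878]
orientation: [-3.135, 0.001, -1.841]
wrist_force: [4.1, -2.2, 8.7]
width: 0.0087
```

```bash
python3 - <<'E'
from h import *
stc()
c=cams.camera('wrist'); np.savez('pics/w9.npz',**c); f=c['frame']
save('',cv2.resize(f[140:260,190:310],None,fx=6,fy=5,interpolation=cv2.INTER_CUBIC),'w9c.png')
E
```

```text
t16.73 p [ 587.2 -104.8   87.8] rpy [-1.7961e+02  5.0000e-02 -1.0548e+02] F [ 4.1 -2.2  8.7] T [-1.33 -1.52  0.02] w8.7 q [ 0.15  0.37 -0.37  0.   -0.83 -0.42]
  across 593.75 along 57.41 z 87.77 F ac 4.6 al -1.0 z 8.7
```

View pics/w9c.png

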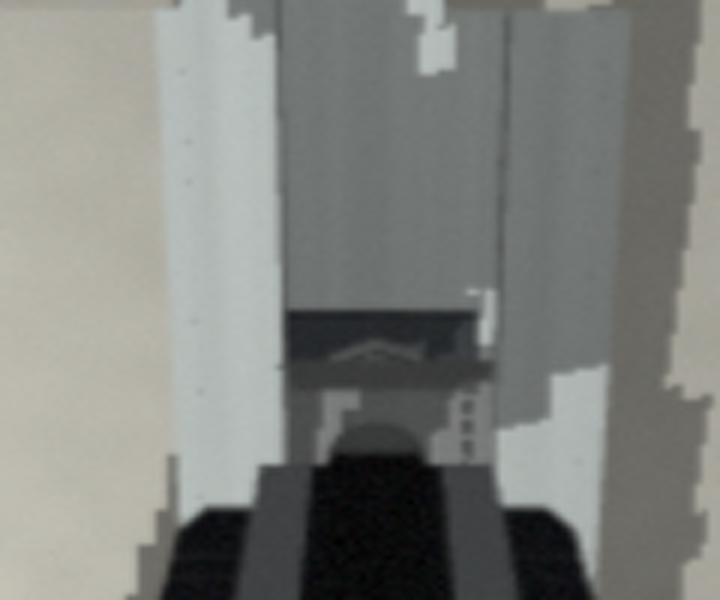

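>>> arm_command --motion '[[[0,0,0],-8],[[0,0,0],8],[[0,0,0],-8],[[0,0,0],8],[[0,0,0],0]]'

```text
time_s: 17.4
eef_pos: [0.5857, -0.1044, 0.0871]
orientation: [-3.138, 0.001, -1.843]
wrist_force: [1.3, 0.7, 10.4]
width: 0.0091
```

```bash
python3 - <<'E'
from h import *
stc()
c=cams.camera('wrist'); np.savez('pics/w10.npz',**c); f=c['frame']
save('',cv2.resize(f[140:260,190:310],None,fx=6,fy=5,interpolation=cv2.INTER_CUBIC),'w10c.png')
E
```

```text
t17.40 p [ 585.7 -104.4   87.1] rpy [-1.7978e+02  4.0000e-02 -1.0562e+02] F [ 1.3  0.7 10.4] T [-0.07 -0.19 -0.07] w9.1 q [ 0.15  0.37 -0.37  0.   -0.83 -0.43]
  across 592.17 along 57.33 z 87.12 F ac 1.1 al 1.1 z 10.4
```

View pics/w10c.png

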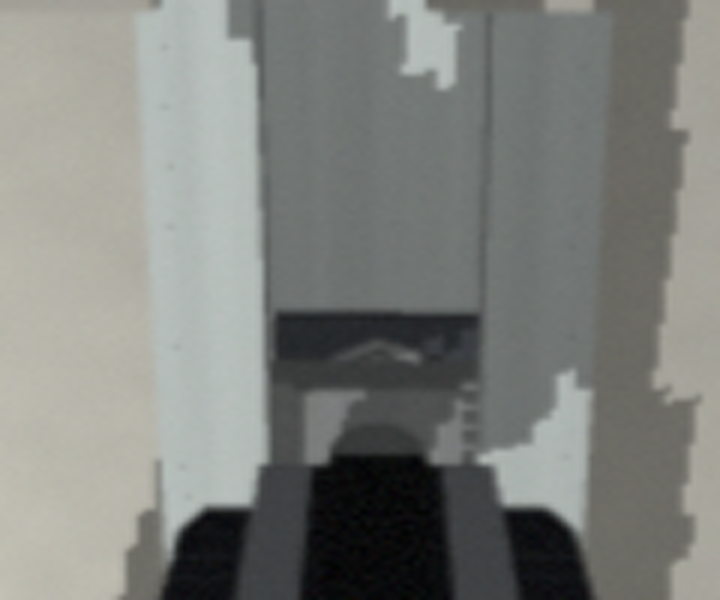

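>>> arm_command --motion '[[[0,0,-1],0],[[0,0,-1],0],[[0,0,0],0]]'

```text
time_s: 17.82
eef_pos: [0.5857, -0.1044, 0.089]
orientation: [-3.138, 0.001, -1.842]
wrist_force: [0.9, 0.6, 7.0]
width: 0.0091
```

```bash
python3 - <<'E'
from h import *
stc()
E
```

```text
t17.82 p [ 585.7 -104.4   89. ] rpy [-1.7978e+02  5.0000e-02 -1.0552e+02] F [0.9 0.6 7. ] T [-0.14 -0.43  0.02] w9.1 q [ 0.15  0.37 -0.37  0.   -0.83 -0.42]
  across 592.17 along 57.36 z 89.02 F ac 0.7 al 0.8 z 7.0
```

>>> arm_command --motion '[[[0,0,-0.5],0],[[0,0,-0.5],0],[[0,0,0],0]]'

```text
time_s: 18.2
eef_pos: [0.5857, -0.1044, 0.0898]
orientation: [-3.138, 0.001, -1.842]
wrist_force: [1.9, -1.4, 7.2]
width: 0.009
```

>>> arm_command --motion '[[[0,0,-0.5],0],[[0,0,-0.5],0],[[0,0,0],0]]'

```text
time_s: 18.58
eef_pos: [0.5856, -0.1044, 0.0907]
orientation: [-3.138, 0.001, -1.842]
wrist_force: [1.7, -0.0, 6.5]
width: 0.0093
```

```bash
python3 - <<'E'
from h import *
stc()
c=cams.camera('wrist'); np.savez('pics/w11.npz',**c); f=c['frame']
save('',cv2.resize(f[140:260,190:310],None,fx=6,fy=5,interpolation=cv2.INTER_CUBIC),'w11c.png')
E
```

```text
t18.57 p [ 585.6 -104.4   90.7] rpy [-1.7980e+02  5.0000e-02 -1.0552e+02] F [ 1.7 -0.   6.5] T [-0.22 -0.64 -0.03] w9.3 q [ 0.15  0.37 -0.36  0.   -0.83 -0.42]
  across 592.10 along 57.35 z 90.75 F ac 1.6 al 0.4 z 6.5
```

View pics/w11c.png

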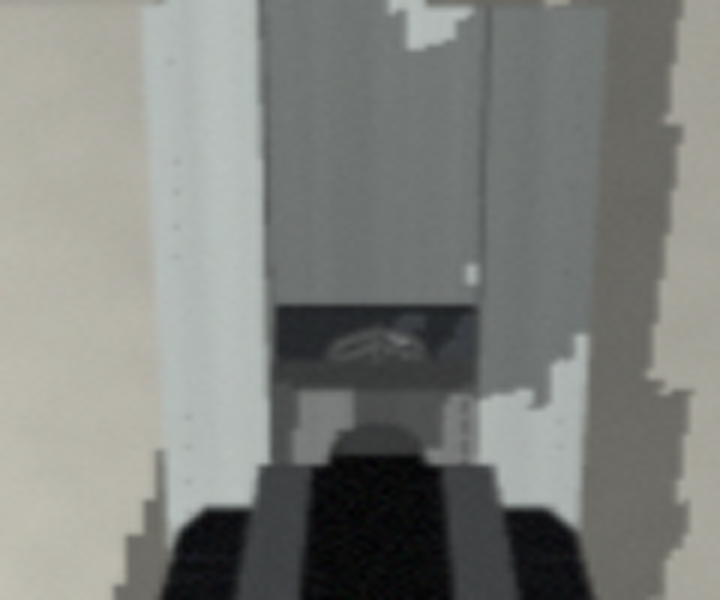

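>>> arm_command --motion '[[[0,0,-0.5],0],[[0,0,0],0],[[0,0,0],0]]'

```text
time_s: 19.0
eef_pos: [0.5856, -0.1044, 0.0911]
orientation: [-3.138, 0.001, -1.842]
wrist_force: [1.9, -0.7, 5.9]
width: 0.0093
```

>>> arm_command --motion '[[[0,0,-0.5],0],[[0,0,0],0],[[0,0,0],0]]'

```text
time_s: 19.38
eef_pos: [0.5855, -0.1044, 0.0915]
orientation: [-3.138, 0.001, -1.842]
wrist_force: [3.4, -0.3, 4.7]
width: 0.0094
```

```bash
python3 - <<'E'
from h import *
stc()
E
```

```text
t19.38 p [ 585.5 -104.4   91.5] rpy [-1.7981e+02  4.0000e-02 -1.0552e+02] F [ 3.4 -0.3  4.7] T [-0.35 -1.38  0.02] w9.4 q [ 0.15  0.37 -0.36  0.   -0.84 -0.42]
  across 591.98 along 57.36 z 91.54 F ac 3.4 al 0.7 z 4.7
```

>>> arm_command --motion '[[[0,0,-0.5],0],[[0,0,0],0],[[0,0,0],0]]'

```text
time_s: 19.75
eef_pos: [0.5854, -0.1043, 0.0916]
orientation: [-3.139, 0.001, -1.842]
wrist_force: [5.9, -2.3, 1.5]
width: 0.0091
```

```bash
python3 - <<'E'
from h import *
stc()
c=cams.camera('wrist'); np.savez('pics/w12.npz',**c); f=c['frame']
save('',cv2.resize(f[140:260,190:310],None,fx=6,fy=5,interpolation=cv2.INTER_CUBIC),'w12c.png')
E
```

```text
t19.75 p [ 585.4 -104.3   91.6] rpy [-1.7983e+02  4.0000e-02 -1.0553e+02] F [ 5.9 -2.3  1.5] T [-0.59 -2.17  0.  ] w9.1 q [ 0.15  0.37 -0.36  0.   -0.84 -0.42]
  across 591.90 along 57.36 z 91.62 F ac 6.3 al -0.6 z 1.5
```

View pics/w12c.png

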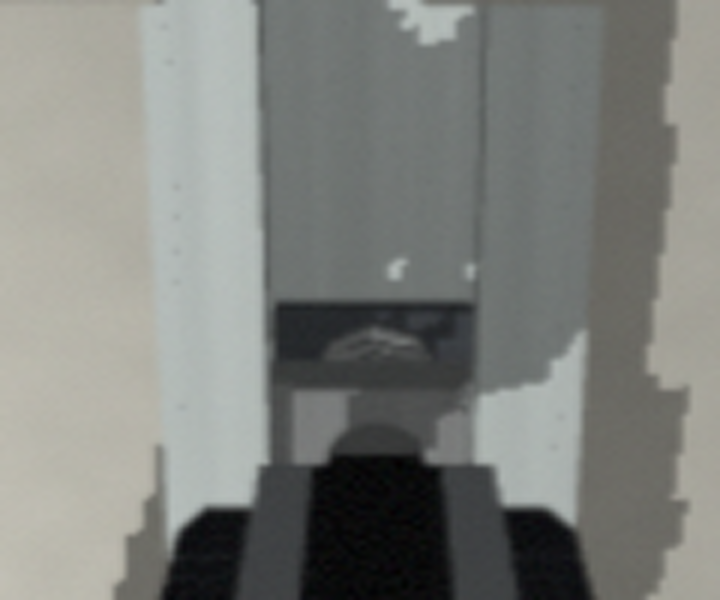

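>>> arm_command --motion '[[[0,-0.5,0.3],0],[[0,-0.5,0],0],[[0,0,0],0]]'

```text
time_s: 20.18
eef_pos: [0.5856, -0.1044, 0.0914]
orientation: [-3.14, 0.001, -1.842]
wrist_force: [4.5, 0.3, 5.0]
width: 0.009
```

```bash
python3 - <<'E'
from h import *
stc()
E
```

```text
t20.18 p [ 585.6 -104.4   91.4] rpy [-1.7991e+02  3.0000e-02 -1.0554e+02] F [4.5 0.3 5. ] T [ 0.04 -1.33  0.  ] w9.0 q [ 0.15  0.37 -0.36  0.   -0.84 -0.42]
  across 592.08 along 57.30 z 91.42 F ac 4.2 al 1.5 z 5.0
```

>>> arm_command --motion '[[[0,-0.5,0],0],[[0,-0.5,0],0],[[0,0,-0.3],0],[[0,0,0],0]]'

```text
time_s: 20.68
eef_pos: [0.5858, -0.1046, 0.0914]
orientation: [-3.141, 0.0, -1.842]
wrist_force: [1.3, 1.8, 4.6]
width: 0.0095
```

```bash
python3 - <<'E'
from h import *
stc()
E
```

```text
t20.68 p [ 585.8 -104.6   91.4] rpy [-1.7999e+02  2.0000e-02 -1.0555e+02] F [1.3 1.8 4.6] T [ 0.54 -0.68  0.  ] w9.5 q [ 0.15  0.37 -0.36 -0.   -0.84 -0.42]
  across 592.33 along 57.23 z 91.43 F ac 0.7 al 2.1 z 4.6
```

>>> arm_command --motion '[[[0,0,-0.4],0],[[0,0,0],0],[[0,0,0],0]]'

```text
time_s: 21.05
eef_pos: [0.5858, -0.1047, 0.0916]
orientation: [3.142, 0.0, -1.842]
wrist_force: [1.8, 2.5, 3.8]
width: 0.0093
```

```bash
python3 - <<'E'
from h import *
stc()
E
```

```text
t21.05 p [ 585.8 -104.7   91.6] rpy [ 1.8000e+02  2.0000e-02 -1.0555e+02] F [1.8 2.5 3.8] T [ 0.96 -0.9  -0.01] w9.3 q [ 0.15  0.37 -0.36 -0.   -0.84 -0.42]
  across 592.31 along 57.14 z 91.64 F ac 1.0 al 2.9 z 3.8
```

>>> arm_command --motion '[[[0,0,-0.4],0],[[0,0,0],0]]'

```text
time_s: 21.3
eef_pos: [0.5858, -0.1047, 0.0917]
orientation: [3.141, 0.0, -1.842]
wrist_force: [3.5, 3.9, -1.3]
width: 0.0094
```

```bash
python3 - <<'E'
from h import *
stc()
E
```

```text
t21.30 p [ 585.8 -104.7   91.7] rpy [ 1.7999e+02  2.0000e-02 -1.0556e+02] F [ 3.5  3.9 -1.3] T [ 1.12 -1.56 -0.01] w9.4 q [ 0.15  0.37 -0.36 -0.   -0.84 -0.42]
  across 592.29 along 57.12 z 91.70 F ac 2.3 al 4.7 z -1.3
```

>>> arm_command --motion '[[[-0.6,-0.3,0],0],[[-0.6,-0.3,0],0],[[0,0,0],0]]'

```text
time_s: 21.68
eef_pos: [0.5859, -0.1044, 0.0917]
orientation: [3.14, -0.001, -1.843]
wrist_force: [2.0, -3.0, -2.6]
width: 0.0092
```

```bash
python3 - <<'E'
from h import *
stc()
E
```

```text
t21.68 p [ 585.9 -104.4   91.7] rpy [ 1.7992e+02 -5.0000e-02 -1.0557e+02] F [ 2.  -3.  -2.6] T [-0.8  -0.71 -0.  ] w9.2 q [ 0.15  0.37 -0.36  0.   -0.84 -0.42]
  across 592.33 along 57.44 z 91.71 F ac 2.7 al -2.3 z -2.6
```

Small forces now; seated on the lips. Release gently.

>>> arm_command --motion '[[[0.4,0,0.1],0],[[0,0,0],0],[[0,0,0],0],[[0,0,0],0]]' --jaw 0.5

```text
time_s: 22.18
eef_pos: [0.5865, -0.1042, 0.0921]
orientation: [3.142, 0.0, -1.842]
wrist_force: [0.6, 0.2, 0.1]
width: 0.0216
```

```bash
python3 - <<'E'
from h import *
stc()
c=cams.camera('wrist'); np.savez('pics/w13.npz',**c); f=c['frame']
save('',cv2.resize(f[140:300,180:330],None,fx=5,fy=3.7,interpolation=cv2.INTER_CUBIC),'w13c.png')
E
```

```text
t22.18 p [ 586.5 -104.2   92.1] rpy [ 180.      0.   -105.55] F [0.6 0.2 0.1] T [ 0.02 -0.    0.03] w21.6 q [ 0.15  0.37 -0.36 -0.   -0.84 -0.42]
  across 592.87 along 57.73 z 92.07 F ac 0.5 al 0.3 z 0.1
```

View pics/w13c.png

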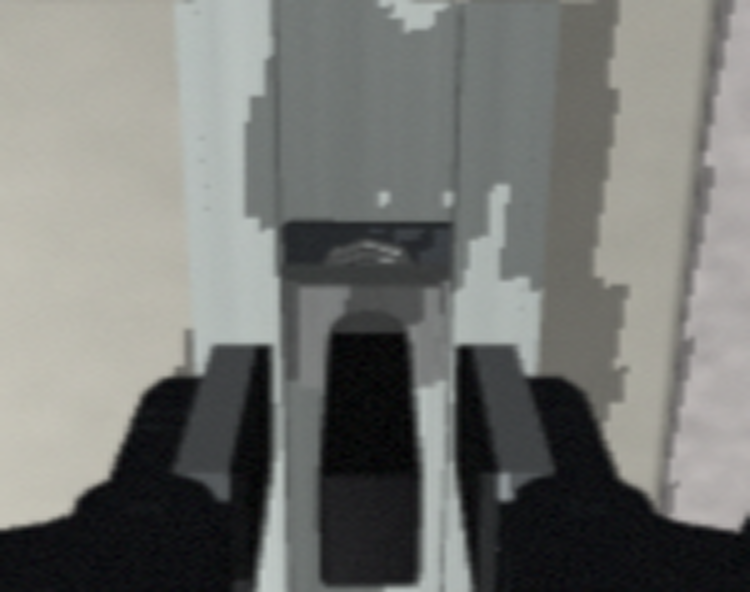

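>>> arm_command --motion '[[[0,0,0],0],[[0,0,0],0],[[0,0,-15],0],[[0,0,-25],0],[[0,0,-35],0],[[0,0,-35],0],[[0,0,0],0]]' --jaw 0.1

```text
time_s: 23.1
eef_pos: [0.5885, -0.1043, 0.2065]
orientation: [-3.135, 0.002, -1.842]
wrist_force: [-0.7, 0.9, -1.1]
width: 0.0382
```

>>> arm_command --motion '[[[-20,0,0],0],[[-30,0,0],0],[[-20,0,0],0],[[0,0,0],0],[[0,0,0],0]]'

```text
time_s: 23.72
eef_pos: [0.6051, -0.0368, 0.2016]
orientation: [3.141, -0.0, -1.842]
wrist_force: [0.3, -0.1, -0.2]
width: 0.0381
```

```bash
python3 - <<'E'
from h import *
stc()
c=cams.camera('wrist'); np.savez('pics/w14.npz',**c); f=c['frame']; save('',f,'w14.png')
s=cams.camera('scene'); np.savez('pics/s14.npz',**s); save('',cv2.resize(s['frame'][140:270,190:320],None,fx=4.6,fy=4.6,interpolation=cv2.INTER_CUBIC),'s14.png')
E
```

```text
t23.73 p [605.1 -36.8 201.6] rpy [ 1.7995e+02 -3.0000e-02 -1.0552e+02] F [ 0.3 -0.1 -0.2] T [-0.05 -0.06 -0.04] w38.1 q [ 0.26  0.28 -0.21  0.   -1.09 -0.53]
  across 592.58 along 127.73 z 201.61 F ac 0.3 al 0.0 z -0.2
```

View pics/w14.png

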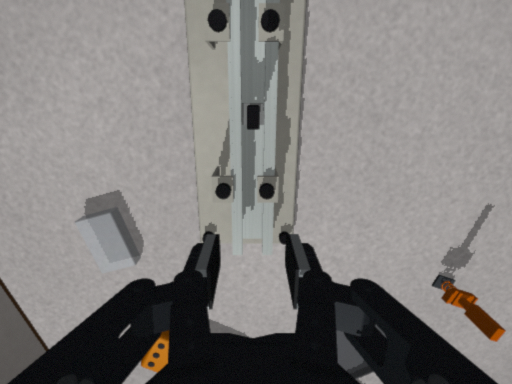

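View pics/s14.png

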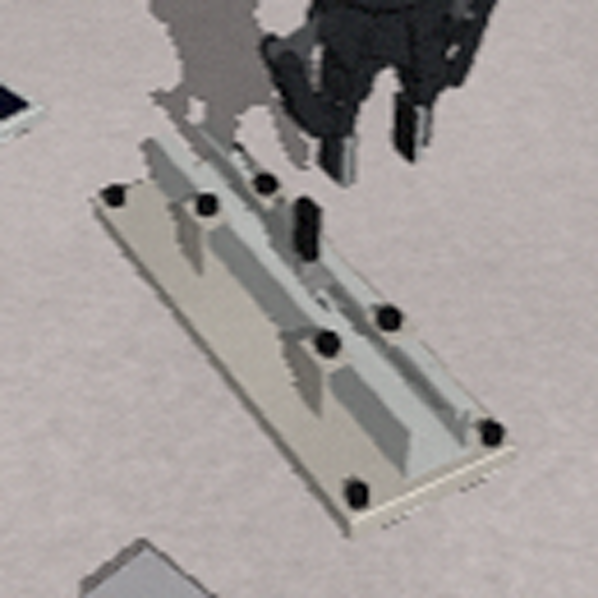

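```bash
python3 - <<'E'
from h import *
w=load('w14.npz'); s=load('s14.npz')
f=w['frame']; save('',cv2.resize(f[80:160,210:300],None,fx=8,fy=7,interpolation=cv2.INTER_CUBIC),'w14c.png')
def blob(c,x0,y0,x1,y1,th=45):
    m=(c['frame'][y0:y1,x0:x1].max(2)<th).astype(np.uint8); k,l,st_,ce=cv2.connectedComponentsWithStats(m); i=1+np.argmax(st_[1:,4]); print(st_[i]+[x0,y0,0,0,0]); cn,_=cv2.findContours((l==i).astype(np.uint8),0,2); print(cv2.minAreaRect(cn[0])); return ce[i]+[x0,y0]
a=blob(w,240,98,268,136); b=blob(s,250,178,264,200)
print(a,b); p=tri([w,s],[a,b])*1e3; print(p, 'ac',p@TX,'al',p@TY)
q=onz(w,253.3,121,.1118)*1e3; print('tab top',q,'ac',q@TX,'al',q@TY)
E
```

```text
[247 105  13  24 283]
((13.0, 18.5), (23.0, 12.0), 90.0)
[254 183   5  14  58]
((6.0, 11.5), (13.0, 4.0), 90.0)
[252.56890459 116.4204947 ] [256.12068966 189.44827586]
[ 587.16290033 -103.86621228   93.34299371] ac 593.4244710743537 al 58.27399680536639
tab top [ 587.23142546 -101.37285149  111.8       ] ac 592.8182684908613 al 60.69351372874588
```

View pics/w14c.png

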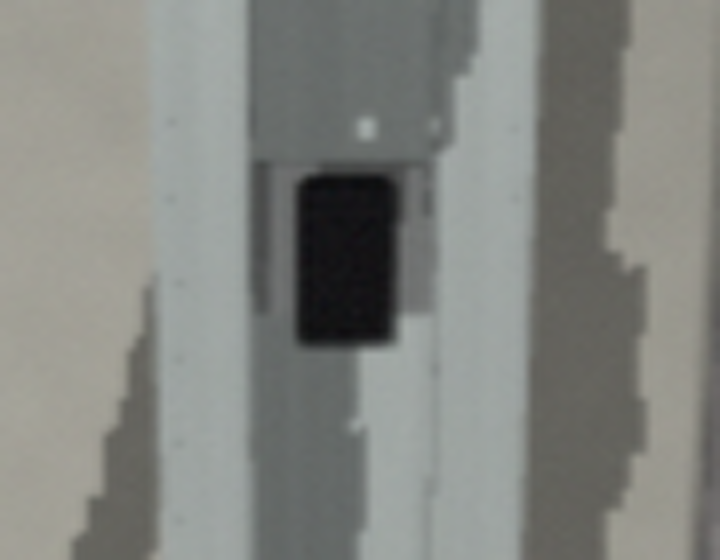

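```bash
python3 - <<'E'
from h import *
print(job.finish_job()); stc()
E
```

```text
the job is handed in; nothing more can be done
None
the job is handed in; nothing more can be done
```

The spring channel nut is locked in the mounting channel, about 1 mm along from the midpoint between the two brackets. The job was handed in at about 24 s of the 64 s allowed.

I took the nut from the tray by its black tab and lowered it through the slot without touching the lips. I then pressed it down about 9 mm against its spring, turned it 90° clockwise and let the spring raise it onto both lips. After that I opened the fingers and moved the arm clear.

**Forces:** The highest vertical force I read was about 10 N, and sideways readings stayed near 6 N or less. These are readings at the end of moves, so brief peaks in between were not seen.

**Last checks:**
- **Seating:** the upward travel stopped with the tool at 91.5–91.7 mm. The computed height for a seated nut was 91.3 mm; a nut resting outside the grooves would have stopped near 88.8 mm.
- **Position:** the tab is 58.3 mm along the channel against 57 mm for the midpoint. Across, it is within about 0.7 mm of the slot's middle.
- **Attitude:** the wrist picture shows the nut square to the channel, and it stands upright in the scene picture.

**What did not go smoothly or agree:**
- **Side step:** after the turn the nut sat about 1.7 mm to one side, and the foot stuck to the floor when I tried to slide it over. Two small turns of 8° back and forth freed it, and I centred it before raising it.
- **Tab height:** triangulated from two pictures, the tab centre came out about 1.5 mm higher than expected, which is within the 2 mm camera calibration.
- **Bystanders:** I did not measure the module, meter and block again afterwards, but the arm never came near them and no unexpected contact forces showed.

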